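# Check weight onto the balance pan

## Task

Time for the daily balance check: take the larger of the two knobbed steel check weights and stand it upright in the middle of the small round pan of the balance, the pan that is raised on a thin stem. Set it down on the pan before letting go, do not drop it, and leave the smaller weight and the brown bottle where they stand.

Things in the scene. Friction and masses are not known exactly. Their poses are not given: they have to be found in the camera images.
- large_weight_center (a point): centre (on the axis, half-way up) of the larger check weight, plain steel, 500 g, standing upright on the bench: a cylinder 38 mm in diameter and 48 mm tall, above it a neck 16 mm in diameter and 6 mm tall, then a knob 26 mm in diameter and 14 mm tall; 68 mm tall in all, so this point lies 34 mm above its underside. z points up along its axis
- pan_top (a point): centre of the top face of the balance's round steel pan: 70 mm across, 5 mm thick, level, fixed, 85 mm above the bench on a 16 mm stem. Under it the white housing, 170 x 150 mm, 47 mm tall, its middle 20 mm from here along -x (towards the display). z up. The grey scale beside it, same footprint, low plate and white cup on it (top 93 mm above the bench), is not meant
- small_weight_center (a point): centre (on the axis, half-way up) of the smaller check weight, plain steel, 200 g, same knobbed shape, upright: cylinder 28 mm in diameter, 48 mm tall in all, this point 24 mm above its underside. To be left alone
- bottle_center (a point): centre (half-way up) of a small brown glass bottle with a white cap, upright, 46 mm in diameter, 90 mm tall, this point 45 mm above its underside. To be left alone
Mind the look-alikes: they are no part of the job. What is shaped like the part that bears large_weight_center but green or yellow is not meant.

How it is judged:
By the outcome, as a careful person would: the job done as asked, in the order asked, and still so for the second after the job is handed in, with the robot touching nothing.
It also fails if it takes over 35 s, if anything falls off the work surface, if the arm or the gripper's body presses on something with over 40 N, if the wrist force passes 120 N, or if a joint passes its speed limit or range.

## Robot

A 6-joint arm with a two-finger parallel gripper is mounted at the origin on the work surface. World frame = base frame: x ahead of the robot, y to its left, z up, the work surface at z = 0. Lengths are in mm, angles in rad, forces in N, time in s.
With the tool pointing down it reaches from about 350 to 875 mm from the base axis. Payload 4.2 kg.
Tool frame: the origin (TCP) lies midway between the tips of the shut fingers; the grasp point (between the pads) lies 19 mm behind it (arm.tcp_to_grasp is the distance from the TCP to the grasp point, in mm); z points along the fingers, y is the line along which they close (so a half turn about z gives the same grasp; the last joint's range is limited). The gripper opens to 85 mm and grips with 20 to 120 N. Pads are 22 mm wide; open, the fingers measure 114 mm over their backs; the gripper's body (76 mm by 85 mm) begins 54 mm behind the grasp point. The pads swing forward as they close: fully open they stand 13 mm farther back than shut.
Start: joints at [1.515, 0.385, 0.008, 0, -1.194, -0.259], TCP at [193.484, 594.275, 194.812] pointing down, gripper open.
Joint ranges: [-3.14, 3.14], [-1.21, 2.06], [-1.07, 1.41], [-3.16, 2.05], [-2.99, -0.16], [-3.1, 3.1]. Speed limits (rad/s): [2.79, 2.79, 3.14, 3.14, 3.14, 3.14].

## Interface

Orientations are given as a unit quaternion [x, y, z, w].
In Python, from bench import arm, imaging, job, models gives the robot as it stands.
- The arm moves only by the tool arm_command, never from a script. Its argument "rows" is a list of rows, each an object with "grip": the opening, from 0 (shut) to 1 (fully open); "linear": the shift along the tool's x, y, z in mm, a list of three; "rot": the turn, a rotation vector about the tool's x, y, z in rad, a list of three. In form: [{"grip": grip, "linear": [tx, ty, tz], "rot": [rx, ry, rz]}, ...]. A call has 1 to 10 rows; each row is the pose to reach, as a shift and turn from the pose commanded when the call began, along the tool's axes at that moment; what a row does not reach only later rows make up. A row lasts 1/8 s, in which the tool goes at most 62.5 mm and 10.7 degrees, less where a joint would pass 70% of its speed; a pose out of reach is approached as far as the arm can. A call with a gripper value outside its range is refused whole. The fingers move at their own pace and stop on an object; the grip force is fixed at half the most. Time passes only in rows, so rows that repeat a pose let the fingers close. It gives the time, the measured TCP pose, the force, the opening and the grip force at its end, in the units of the state.
- arm.read_state(): the state, without advancing time (a new reading comes with each control period).
- imaging.get_image(name): name is "scene" or "top" or "wrist"; returns a dict with "frame" (420x560x3 uint8, red, green, blue), "fx", "fy", "cx", "cy" (pixels), "extrinsics" (4x4, takes a point from world to camera coordinates); the wrist camera has in their place "T_tool_cam" (4x4, takes a point from camera to tool coordinates, whose origin is the TCP and whose axes are the flange's). Camera axes: x right, y down, z forward; pixel columns grow to the right and rows downward; lengths in mm; the calibration is good to about 2 mm. A picture is of the moment at which its call begins: read the wrist's pose just before it. There is no depth.
- job.job_done(): hands the job in; it is judged then, once.
Trained networks look in a picture, given as the dict that the camera call returned (one of the last four; its "shot" number tells which), for a name from the list of things; names that differ only in an ending like _2 or _b are one class to them, and where a whole thing is asked for, a point or a joint stands for the part that bears it (a point fixed in the world has none). Each returns a list of dicts, best first, with "score" (0 to 1); they miss things now and then, are a little off and sometimes report something else, mostly with a low value. They report only what shows in the picture. A call takes as long as a camera call. They do not tell look-alikes from the thing itself.
- models.spot_in(picture, query): "rect" ([left, top, right, bottom] in pixels, round what is visible of it).
- models.tip_of(picture, query): "pixel" ([column, row] in pixels: a listed point, or the origin of a listed thing).
The state is a dict: "clock": time; "joints": joint angles; "joint_vel": joint speeds; "joint_efforts": joint torques, N m; "position": TCP position; "ee_rot": TCP orientation; "contact_force": force on the tool from outside, world axes, zero at the start; "wrist_torque": the same for the moment, N m; "gripper_width": finger opening in mm; "grasp_force": force on a finger pad.
Only numpy, scipy, OpenCV 4.12 (cv2) and the standard library are available. Lean on these libraries where they do the work, as an engineer would, in place of code of your own. Each camera call takes 0.05 s, during which the arm holds its last target. There are 200 camera calls.

## Working session

There is one attempt and no reset: what is moved stays moved. The work goes in short steps, Python scripts to look and compute and a tool call to move; the robot and the scene stay as the last step left them, time stands still between calls to the robot, and variables do not carry over. Pictures are saved under pics/ and viewed, at most 10 in all, crops included, and the job is handed in when it is done.

Besides the shell and the picture viewer there is one more tool, called as name(argument=value, ...), one argument or row to a line, values as JSON. arm_command: Moves the arm, as the interface text tells. Its arguments: {"type":"object","properties":{"rows":{"type":"array"}},"required":["rows"]}

```bash
mkdir -p pics; cat > h.py <<'E'
import numpy as np, cv2
from bench import arm, imaging, job, models
from scipy.spatial.transform import Rotation as R
def ray(p,px,st=None):
    d=np.array([(px[0]-p['cx'])/p['fx'],(px[1]-p['cy'])/p['fy'],1.])
    if 'extrinsics' in p: T=np.linalg.inv(np.array(p['extrinsics']))
    else:
        W=np.eye(4);W[:3,:3]=R.from_quat(st['ee_rot']).as_matrix();W[:3,3]=st['position'];T=W@np.array(p['T_tool_cam'])
    return T[:3,3],T[:3,:3]@d
def at(p,px,z,st=None):
    o,d=ray(p,px,st); return o+d*(z-o[2])/d[2]
def save(p,n): cv2.imwrite('pics/'+n,cv2.cvtColor(p['frame'],cv2.COLOR_RGB2BGR))
E
python3 - <<'E'
from h import *
Z={'large_weight_center':34,'pan_top':85,'small_weight_center':24,'bottle_center':45}
for c in ('scene','top'):
    p=imaging.get_image(c); save(p,c+'.png'); print(c,ray(p,(280,210))[0].round())
    for q,z in Z.items():
        for r in models.tip_of(p,q)[:5]: print(q,np.round(r['pixel']),round(r['score'],2),at(p,r['pixel'],z).round(1))
s=arm.read_state(); print(s['position'],s['ee_rot'])
E
```

```text
scene [930. 395. 554.]
large_weight_center [389. 222.] 0.96 [363.5 153.7  34. ]
large_weight_center [431. 238.] 0.86 [352.6 232.3  34. ]
large_weight_center [341. 221.] 0.74 [419.2  84.5  34. ]
large_weight_center [380. 250.] 0.56 [439.1 180.6  34. ]
pan_top [140. 197.] 0.63 [ 656.8 -203.2   85. ]
small_weight_center [286. 205.] 0.66 [441.5 -33.1  24. ]
bottle_center [209. 158.] 0.96 [ 450.5 -257.3   45. ]
top [ 430.   12. 1006.]
large_weight_center [166. 285.] 0.8 [357.5 231.9  34. ]
large_weight_center [188. 246.] 0.78 [436.1 186.9  34. ]
large_weight_center [208. 285.] 0.61 [355.7 146.4  34. ]
large_weight_center [239. 254.] 0.6 [417.8  81.8  34. ]
pan_top [375. 132.] 0.87 [ 659.2 -198.    85. ]
small_weight_center [295. 246.] 0.66 [432.6 -35.   24. ]
bottle_center [406. 237.] 0.61 [ 448.  -262.7   45. ]
[193.46933059 594.25084001 194.78230184] [ 9.87642531e-01 -1.56723418e-01 -9.94161085e-06  3.35514902e-05]
```

View pics/scene.png

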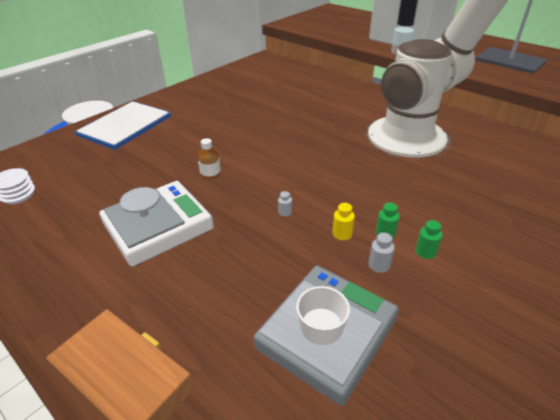

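View pics/top.png

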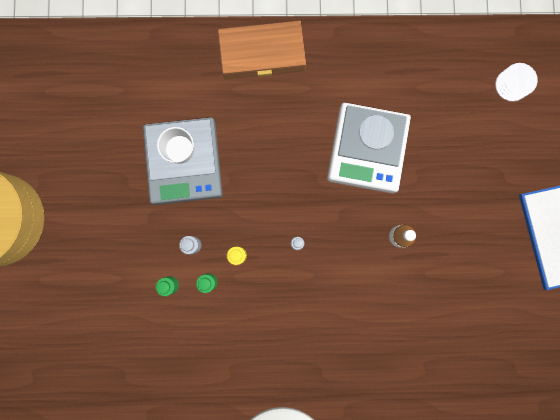

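The scene shows four weights of the large shape: steel at scene (380,250) / top (188,246), green at (389,222) and (431,238), yellow at (341,221). The smaller steel weight is at (286,205). The steel one at (380,250) fits "plain steel", and it is larger than the one at (286,205). The raised pan is on the white balance, at (140,197). I'll confirm the weight in one crop.

```bash
python3 - <<'E'
import cv2
a=cv2.imread('pics/scene.png')[180:290,260:460]
cv2.imwrite('pics/crop.png',cv2.resize(a,None,fx=4,fy=4,interpolation=cv2.INTER_CUBIC))
from h import *
s=arm.read_state(); print(R.from_quat(s['ee_rot']).inv().apply(np.array([437,184,195])-s['position']).round())
E
```

```text
[359. 315.  -0.]
```

View pics/crop.png

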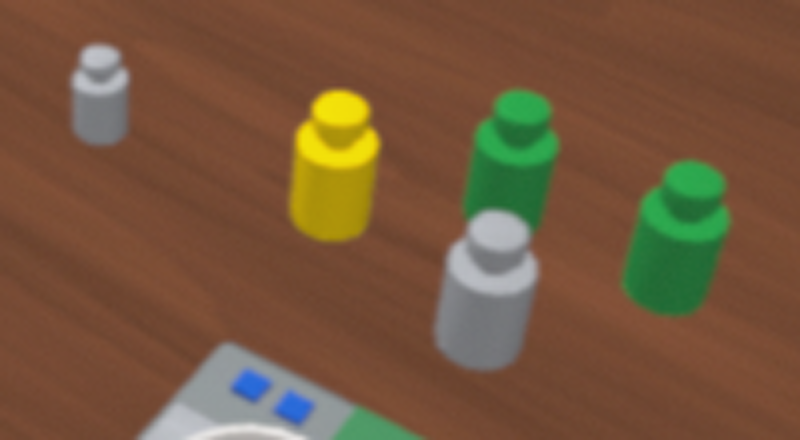

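The crop confirms it: the large plain steel weight is at crop (487,290), with green and yellow copies around it and the small steel one at (100,95). Moving above it.

arm_command(
  rows=[
    {"grip": 1,"linear": [359,315,0],"rot": [0,0,0]},
    {"grip": 1,"linear": [359,315,0],"rot": [0,0,0]},
    {"grip": 1,"linear": [359,315,0],"rot": [0,0,0]},
    {"grip": 1,"linear": [359,315,0],"rot": [0,0,0]},
    {"grip": 1,"linear": [359,315,0],"rot": [0,0,0]},
    {"grip": 1,"linear": [359,315,0],"rot": [0,0,0]},
    {"grip": 1,"linear": [359,315,0],"rot": [0,0,0]},
    {"grip": 1,"linear": [359,315,0],"rot": [0,0,0]},
    {"grip": 1,"linear": [359,315,0],"rot": [0,0,0]},
    {"grip": 1,"linear": [359,315,0],"rot": [0,0,0]},
  ],
)

```text
clock: 1.75
position: [437.3, 183.8, 194.9]
ee_rot: [0.988, -0.157, 0.0, -0.0]
contact_force: [-0.0, -0.1, 0.0]
gripper_width: 85.6
grasp_force: 0.0
```

```bash
python3 - <<'E'
from h import *
s=arm.read_state(); p=imaging.get_image('wrist'); save(p,'w1.png'); print(s['position'],s['ee_rot'],s['clock'])
for r in models.tip_of(p,'large_weight_center'): print(r['pixel'],r['score'],at(p,r['pixel'],34,s).round(1), R.from_quat(s['ee_rot']).inv().apply(at(p,r['pixel'],34,s)-s['position']).round(1))
for r in models.spot_in(p,'large_weight_center'): print(r)
E
```

```text
[437.30461855 183.75821199 194.91431941] [ 9.87609170e-01 -1.56933367e-01  8.18017432e-05 -1.99095285e-04] 1.75
[282.0, 179.9] 0.94 [438.6 187.9  34. ] [ -0.   -4.2 160.9]
[373.3, 171.1] 0.91 [416.7  88.6  34. ] [  9.9  96.9 160.9]
[271.3, 252.5] 0.81 [357.1 228.6  34. ] [-90.2 -17.7 160.9]
[333.2, 234.0] 0.8 [357.3 150.9  34. ] [-65.9  56.1 160.9]
{'rect': [268.9, 156.3, 302.8, 196.9], 'score': 0.81}
{'rect': [351.2, 150.4, 395.3, 191.5], 'score': 0.81}
{'rect': [317.8, 209.5, 350.1, 251.9], 'score': 0.68}
{'rect': [256.2, 229.6, 287.4, 280.6], 'score': 0.6}
```

View pics/w1.png

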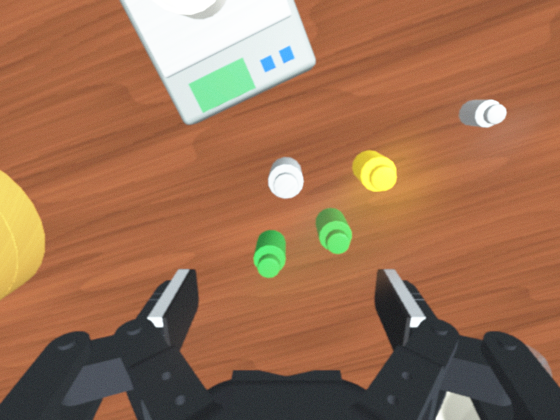

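The wrist view shows the target steel weight at (286,177), clear of the fingers' path, about 2 mm off along the closing line. Descend and close.

arm_command(
  rows=[
    {"grip": 1,"linear": [0,-2,60],"rot": [0,0,0]},
    {"grip": 1,"linear": [0,-2,110],"rot": [0,0,0]},
    {"grip": 1,"linear": [0,-2,150],"rot": [0,0,0]},
    {"grip": 1,"linear": [0,-2,175],"rot": [0,0,0]},
    {"grip": 1,"linear": [0,-2,185],"rot": [0,0,0]},
    {"grip": 1,"linear": [0,-2,185],"rot": [0,0,0]},
  ],
)

```text
clock: 2.65
position: [437.9, 186.1, 9.8]
ee_rot: [0.988, -0.156, -0.0, 0.0]
contact_force: [0.9, 0.5, 0.3]
gripper_width: 85.5
grasp_force: 0.0
```

arm_command(
  rows=[
    {"grip": 0.7,"linear": [0,0,0],"rot": [0,0,0]},
    {"grip": 0.5,"linear": [0,0,0],"rot": [0,0,0]},
    {"grip": 0.3,"linear": [0,0,0],"rot": [0,0,0]},
    {"grip": 0,"linear": [0,0,0],"rot": [0,0,0]},
    {"grip": 0,"linear": [0,0,0],"rot": [0,0,0]},
    {"grip": 0,"linear": [0,0,0],"rot": [0,0,0]},
    {"grip": 0,"linear": [0,0,0],"rot": [0,0,0]},
  ],
)

```text
clock: 3.52
position: [438.1, 184.6, 11.6]
ee_rot: [0.988, -0.156, 0.0, 0.001]
contact_force: [-2.2, -4.5, 12.8]
gripper_width: 23.5
grasp_force: 60.0
```

The opening is 23.5 mm, not the expected 38 mm, so I'll look before lifting.

```bash
python3 - <<'E'
from h import *
s=arm.read_state(); p=imaging.get_image('wrist'); q=imaging.get_image('scene'); print({k:np.round(v,3) for k,v in s.items()})
c=q['frame'][180:300,310:470]; w=p['frame'][100:420,70:490]
im=np.hstack([cv2.resize(w,(400,305)),cv2.resize(c,(400,305),interpolation=cv2.INTER_CUBIC)])
cv2.imwrite('pics/g1.png',im[:,:,::-1])
E
```

```text
{'clock': np.float64(3.525), 'joints': array([ 0.742,  0.365, -0.583,  0.002, -0.623,  0.513]), 'joint_vel': array([ 0.001,  0.001, -0.   , -0.002, -0.   ,  0.001]), 'joint_efforts': array([ 1.3310e+00, -2.5928e+01,  1.1492e+01,  1.7300e+00,  1.3150e+00,
       -1.3000e-02]), 'position': array([438.119, 184.645,  11.633]), 'ee_rot': array([ 0.988, -0.156,  0.   ,  0.001]), 'contact_force': array([-2.159, -4.506, 12.848]), 'wrist_torque': array([-1.218,  0.7  ,  0.027]), 'grasp_force': np.float64(60.04), 'gripper_width': np.float64(23.501)}
```

View pics/g1.png

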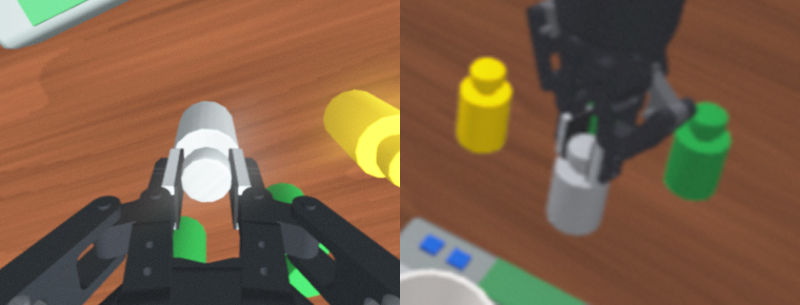

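The fingers appear to flank the knob (left panel, about (205,170)). I'll check this by projecting the tool points and the expected weight outline.

```bash
python3 - <<'E'
from h import *
s=arm.read_state(); p=imaging.get_image('wrist'); q=imaging.get_image('scene')
W=np.eye(4);W[:3,:3]=R.from_quat(s['ee_rot']).as_matrix();W[:3,3]=s['position']
Ew=np.linalg.inv(W@np.array(p['T_tool_cam'])); Es=np.array(q['extrinsics'])
print(np.array(p['T_tool_cam']).round(2))
def pj(P,p,E): v=E[:3,:3]@np.array(P)+E[:3,3]; return (p['fx']*v[0]/v[2]+p['cx'],p['fy']*v[1]/v[2]+p['cy'])
ims=[]
for im,E,(x0,y0,x1,y1) in ((p,Ew,(150,150,410,345)),(q,Es,(310,190,470,310))):
    k=400/(x1-x0)
    c=cv2.resize(im['frame'][y0:y1,x0:x1],(400,300),interpolation=cv2.INTER_CUBIC)[:,:,::-1].copy()
    def dot(P,col):
        u=pj(P,im,E); cv2.circle(c,(int((u[0]-x0)*k),int((u[1]-y0)*k)),2,col,-1)
    for y in (-12,12):
        for z in (0,-7,-19,-30): dot(W[:3,:3]@[0,y,z]+W[:3,3],(0,0,255) if z>-10 else (255,0,255))
    for z,r in ((0,19),(48,19),(68,13)):
        for a in np.arange(0,6.28,.4): dot((438+r*np.cos(a),185.5+r*np.sin(a),z),(0,255,255) if z!=68 else (255,128,0))
    ims.append(c)
cv2.imwrite('pics/g2.png',np.hstack(ims))
for im in (p,q):
  for n in ('tip_of','spot_in'):print([ (r.get('pixel',r.get('rect')),r['score']) for r in getattr(models,n)(im,'large_weight_center')])
E
```

```text
[[  -0.     -0.95   -0.32   83.14]
 [   1.     -0.     -0.      0.59]
 [   0.     -0.32    0.95 -178.57]
 [   0.      0.      0.      1.  ]]
[([464.3, 242.6], 0.73), ([286.3, 257.4], 0.66)]
[([352.4, 294.0, 412.7, 411.7], 0.94), ([253.1, 207.6, 319.5, 310.7], 0.87), ([252.1, 328.0, 287.8, 375.1], 0.84), ([407.9, 194.1, 538.2, 298.5], 0.6)]
[([345.9, 216.4], 0.88), ([381.9, 251.5], 0.75), ([390.6, 223.2], 0.36)]
[([367.4, 235.7, 393.5, 273.6], 0.72), ([417.3, 216.1, 441.0, 260.9], 0.71), ([333.6, 202.0, 356.8, 238.2], 0.57)]
```

View pics/g2.png

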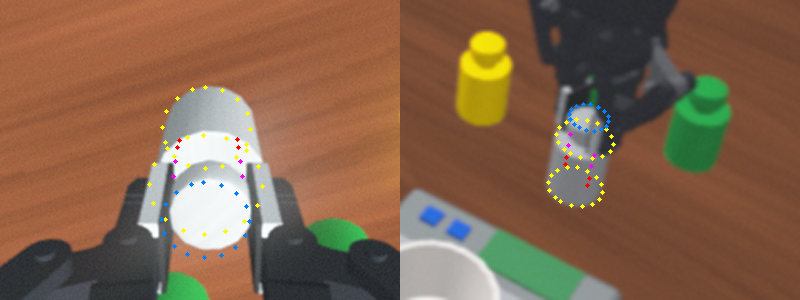

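The projected base outline matches the weight. In both views the pads lie along the 38 mm cylinder on either side of the knob, so the grasp looks centred. I'll test it with a short lift.

arm_command(
  rows=[
    {"grip": 0,"linear": [0,0,-6],"rot": [0,0,0]},
    {"grip": 0,"linear": [0,0,-16],"rot": [0,0,0]},
    {"grip": 0,"linear": [0,0,-30],"rot": [0,0,0]},
    {"grip": 0,"linear": [0,0,-30],"rot": [0,0,0]},
  ],
)

```text
clock: 4.42
position: [438.9, 186.4, 41.1]
ee_rot: [0.988, -0.157, 0.001, -0.001]
contact_force: [-0.0, -0.3, -5.8]
gripper_width: 23.8
grasp_force: 59.6
```

```bash
python3 - <<'E'
from h import *
p=imaging.get_image('wrist'); q=imaging.get_image('scene')
im=np.hstack([cv2.resize(p['frame'][150:345,150:410],(400,300)),cv2.resize(q['frame'][170:290,310:470],(400,300),interpolation=cv2.INTER_CUBIC)])
cv2.imwrite('pics/g3.png',im[:,:,::-1])
E
```

```text
(no output)
```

View pics/g3.png

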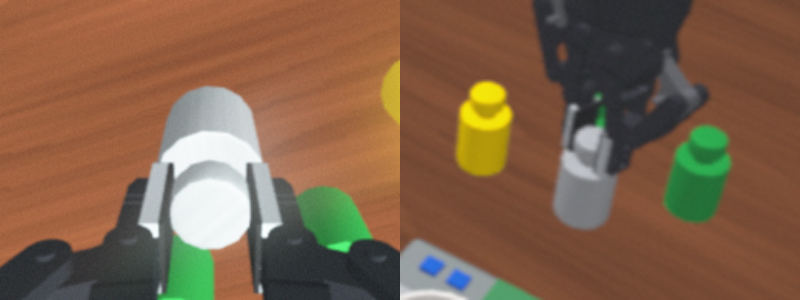

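The weight is up and hangs upright: about 5.8 N on the wrist, both views agree, and it is unmoved relative to the hand. Lift clear and carry it to just short of the pan for a closer look.

arm_command(
  rows=[
    {"grip": 0,"linear": [0,0,-45],"rot": [0,0,0]},
    {"grip": 0,"linear": [0,0,-90],"rot": [0,0,0]},
    {"grip": 0,"linear": [20,20,-120],"rot": [0,0,0]},
    {"grip": 0,"linear": [50,55,-130],"rot": [0,0,0]},
    {"grip": 0,"linear": [90,100,-130],"rot": [0,0,0]},
    {"grip": 0,"linear": [130,144,-130],"rot": [0,0,0]},
    {"grip": 0,"linear": [170,189,-130],"rot": [0,0,0]},
    {"grip": 0,"linear": [210,233,-130],"rot": [0,0,0]},
    {"grip": 0,"linear": [245,272,-130],"rot": [0,0,0]},
    {"grip": 0,"linear": [265,295,-130],"rot": [0,0,0]},
  ],
)

```text
clock: 5.78
position: [598.4, -179.4, 167.9]
ee_rot: [0.987, -0.158, -0.002, -0.0]
contact_force: [-0.0, 0.8, -5.6]
gripper_width: 24.0
grasp_force: 61.5
```

arm_command(
  rows=[
    {"grip": 0,"linear": [5,5,0],"rot": [0,0,0]},
    {"grip": 0,"linear": [5,5,0],"rot": [0,0,0]},
    {"grip": 0,"linear": [5,5,0],"rot": [0,0,0]},
  ],
)

```text
clock: 6.15
position: [601.2, -182.3, 169.5]
ee_rot: [0.988, -0.156, -0.001, -0.0]
contact_force: [-0.4, -0.5, -5.0]
gripper_width: 23.4
grasp_force: 61.7
```

```bash
python3 - <<'E'
from h import *
s=arm.read_state(); p=imaging.get_image('wrist'); save(p,'w4.png'); t=imaging.get_image('top'); q=imaging.get_image('scene')
print(s['position'],s['clock'],s['gripper_width'],s['contact_force'])
r=R.from_quat(s['ee_rot'])
for n,i in (('w',p),('t',t),('s',q)):
    for name,z in (('pan_top',85),('large_weight_center',s['position'][2]-11+34)):
        for d in models.tip_of(i,name)[:5]:
            a=at(i,d['pixel'],z,s); print(n,name,d['pixel'],round(d['score'],2),a.round(1),'tool',r.inv().apply(a-s['position']).round(1))
E
```

```text
[ 601.24503518 -182.25330791  169.48742887] 6.15 23.449115589271184 [-0.35865284 -0.45678328 -4.97128539]
w pan_top [283.3, 127.2] 0.97 [ 661.7 -199.9   85. ] tool [63.  -1.8 84.4]
w pan_top [286.5, 257.1] 0.16 [ 547.7 -165.6   85. ] tool [-56.    0.7  84.5]
w large_weight_center [286.3, 256.1] 0.61 [ 602.5 -183.2  192.5] tool [  1.5   0.5 -23. ]
t pan_top [375.6, 133.8] 0.72 [ 655.3 -198.3   85. ] tool [56.5 -1.4 84.4]
t large_weight_center [168.6, 288.5] 0.78 [363.1 191.2 192.5] tool [-341.8 -281.7  -22.6]
t large_weight_center [207.3, 287.1] 0.66 [364.4 125.  192.5] tool [-320.2 -219.2  -22.6]
t large_weight_center [232.7, 255.6] 0.57 [417.5  81.1 192.5] tool [-256.  -193.8  -22.7]
t large_weight_center [379.6, 148.7] 0.55 [ 602.1 -180.   192.5] tool [  0.1  -2.4 -23. ]
s pan_top [139.3, 195.6] 0.81 [ 655.2 -206.8   85. ] tool [59.   6.7 84.4]
s pan_top [157.8, 138.7] 0.52 [ 509.7 -353.9   85. ] tool [-34.  191.6  84.5]
s large_weight_center [158.6, 138.6] 0.87 [ 604.8 -181.6  192.5] tool [  3.2  -1.7 -23. ]
s large_weight_center [390.5, 223.9] 0.86 [538.3 231.1 192.5] tool [-187.5 -373.7  -22.7]
s large_weight_center [431.5, 240.4] 0.73 [532.2 284.9 192.5] tool [-209.9 -423.   -22.7]
s large_weight_center [345.4, 216.8] 0.62 [564.8 178.9 192.5] tool [-146.1 -332.3  -22.8]
```

View pics/w4.png

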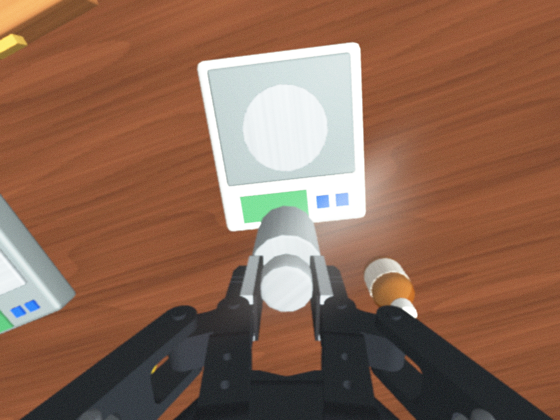

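The pan is centred at wrist pixel (285,127), about 60 mm ahead along tool x and nearly 0 along y; the weight sits at (286,256). The bottle is clear on the right. Move over the pan and lower partway.

arm_command(
  rows=[
    {"grip": 0,"linear": [20,0,0],"rot": [0,0,0]},
    {"grip": 0,"linear": [45,0,0],"rot": [0,0,0]},
    {"grip": 0,"linear": [60,0,0],"rot": [0,0,0]},
    {"grip": 0,"linear": [60,0,20],"rot": [0,0,0]},
    {"grip": 0,"linear": [60,0,45],"rot": [0,0,0]},
    {"grip": 0,"linear": [60,0,60],"rot": [0,0,0]},
    {"grip": 0,"linear": [60,0,60],"rot": [0,0,0]},
    {"grip": 0,"linear": [60,0,60],"rot": [0,0,0]},
  ],
)

```text
clock: 7.6
position: [659.8, -202.2, 111.1]
ee_rot: [0.988, -0.157, 0.001, 0.0]
contact_force: [-0.1, 0.4, -4.4]
gripper_width: 23.8
grasp_force: 61.6
```

```bash
python3 - <<'E'
from h import *
s=arm.read_state(); p=imaging.get_image('wrist'); t=imaging.get_image('top'); q=imaging.get_image('scene')
print(s['position'],s['clock'],s['contact_force'])
r=R.from_quat(s['ee_rot'])
for n,i in (('w',p),('t',t),('s',q)):
    for name,z in (('pan_top',85),('large_weight_center',s['position'][2]-11+34)):
        for d in models.tip_of(i,name)[:5]:
            a=at(i,d['pixel'],z,s); b=r.inv().apply(a-s['position'])
            if np.hypot(*b[:2])<60: print(n,name,d['pixel'],round(d['score'],2),a.round(1),'tool',b.round(1))
# overlay: expected weight base circle (z=TCP-11.6) under TCP, pan circle at measured (659,-200)
W=np.eye(4);W[:3,:3]=r.as_matrix();W[:3,3]=s['position']
ims=[]
for im,E,(x0,y0,x1,y1) in ((p,np.linalg.inv(W@np.array(p['T_tool_cam'])),(150,100,410,295)),(q,np.array(q['extrinsics']),(80,110,240,230))):
    k=400/(x1-x0); c=cv2.resize(im['frame'][y0:y1,x0:x1],(400,300),interpolation=cv2.INTER_CUBIC)[:,:,::-1].copy()
    def dots(cx,cy,z,R0,col):
        for a in np.arange(0,6.28,.3):
            v=E[:3,:3]@[cx+R0*np.cos(a),cy+R0*np.sin(a),z]+E[:3,3]
            cv2.circle(c,(int((im['fx']*v[0]/v[2]+im['cx']-x0)*k),int((im['fy']*v[1]/v[2]+im['cy']-y0)*k)),1,col,-1)
    dots(*s['position'][:2],s['position'][2]-11.6,19,(0,255,255)); dots(*s['position'][:2],85,35,(0,0,255)); ims.append(c)
cv2.imwrite('pics/p1.png',np.hstack(ims))
E
```

```text
[ 659.76033597 -202.21162366  111.09092482] 7.6 [-0.1167618   0.38929826 -4.42899514]
w large_weight_center [286.7, 254.5] 0.72 [ 661.8 -203.7  134.1] tool [  2.5   0.8 -23. ]
t pan_top [376.6, 132.3] 0.66 [ 658.4 -200.4   85. ] tool [-1.9 -1.3 26.1]
t large_weight_center [381.7, 125.3] 0.79 [ 659.7 -199.3  134.1] tool [ -0.9  -2.7 -23. ]
s pan_top [134.9, 199.4] 0.82 [ 667.  -203.2   85. ] tool [ 7.1 -1.3 26.1]
s large_weight_center [130.5, 175.8] 0.9 [ 661.6 -204.7  134.1] tool [  2.6   1.8 -23. ]
```

View pics/p1.png

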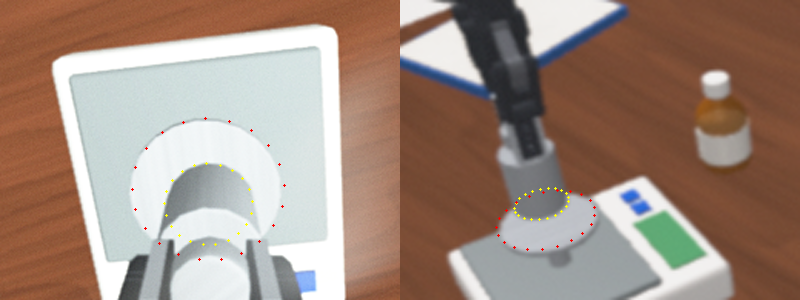

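Both overlays fit the pan rim (red) and the weight base (yellow) to about 2 mm, so the weight is centred and upright, roughly 14 mm above the pan. Lower gently.

arm_command(
  rows=[
    {"grip": 0,"linear": [0,0,4],"rot": [0,0,0]},
    {"grip": 0,"linear": [0,0,8],"rot": [0,0,0]},
    {"grip": 0,"linear": [0,0,11],"rot": [0,0,0]},
    {"grip": 0,"linear": [0,0,12],"rot": [0,0,0]},
    {"grip": 0,"linear": [0,0,12],"rot": [0,0,0]},
    {"grip": 0,"linear": [0,0,12],"rot": [0,0,0]},
  ],
)

```text
clock: 8.8
position: [659.0, -202.0, 98.0]
ee_rot: [0.988, -0.157, 0.0, 0.0]
contact_force: [-0.3, -0.2, -5.3]
gripper_width: 23.7
grasp_force: 61.6
```

arm_command(
  rows=[
    {"grip": 0,"linear": [0,0,1],"rot": [0,0,0]},
    {"grip": 0,"linear": [0,0,1.5],"rot": [0,0,0]},
    {"grip": 0,"linear": [0,0,1.5],"rot": [0,0,0]},
    {"grip": 0,"linear": [0,0,1.5],"rot": [0,0,0]},
  ],
)

```text
clock: 9.3
position: [659.1, -202.0, 96.9]
ee_rot: [0.988, -0.157, 0.0, 0.0]
contact_force: [0.1, 0.5, -1.8]
gripper_width: 23.8
grasp_force: 62.2
```

Contact is beginning: the load dropped from 5.3 to 1.8 N.

arm_command(
  rows=[
    {"grip": 0,"linear": [0,0,0.7],"rot": [0,0,0]},
    {"grip": 0,"linear": [0,0,0.7],"rot": [0,0,0]},
    {"grip": 0,"linear": [0,0,0.7],"rot": [0,0,0]},
  ],
)

```text
clock: 9.68
position: [659.2, -202.1, 96.8]
ee_rot: [0.988, -0.157, 0.001, 0.0]
contact_force: [-1.6, 0.8, 4.5]
gripper_width: 23.7
grasp_force: 63.7
```

Seated: 4.5 N of push from the pan. Open slowly, then retreat straight up.

arm_command(
  rows=[
    {"grip": 0.35,"linear": [0,0,0],"rot": [0,0,0]},
    {"grip": 0.45,"linear": [0,0,0],"rot": [0,0,0]},
    {"grip": 0.6,"linear": [0,0,0],"rot": [0,0,0]},
    {"grip": 0.8,"linear": [0,0,0],"rot": [0,0,0]},
    {"grip": 1,"linear": [0,0,0],"rot": [0,0,0]},
    {"grip": 1,"linear": [0,0,0],"rot": [0,0,0]},
    {"grip": 1,"linear": [0,0,0],"rot": [0,0,0]},
  ],
)

```text
clock: 10.55
position: [658.9, -201.9, 95.6]
ee_rot: [0.988, -0.157, 0.0, 0.0]
contact_force: [-0.1, 0.7, -0.4]
gripper_width: 85.2
grasp_force: 0.0
```

arm_command(
  rows=[
    {"grip": 1,"linear": [0,0,-15],"rot": [0,0,0]},
    {"grip": 1,"linear": [0,0,-40],"rot": [0,0,0]},
    {"grip": 1,"linear": [0,0,-80],"rot": [0,0,0]},
    {"grip": 1,"linear": [0,0,-120],"rot": [0,0,0]},
    {"grip": 1,"linear": [0,0,-130],"rot": [0,0,0]},
    {"grip": 1,"linear": [0,0,-130],"rot": [0,0,0]},
  ],
)

```text
clock: 11.3
position: [659.0, -201.9, 226.7]
ee_rot: [0.988, -0.157, 0.001, -0.0]
contact_force: [0.0, -0.2, -0.7]
gripper_width: 85.1
grasp_force: 0.0
```

```bash
python3 - <<'E'
from h import *
s=arm.read_state(); p=imaging.get_image('wrist'); q=imaging.get_image('scene')
print(s['clock'],s['position'],s['contact_force'])
im=np.hstack([cv2.resize(p['frame'],(400,300)),cv2.resize(q['frame'][110:260,80:280],(400,300),interpolation=cv2.INTER_CUBIC)])
cv2.imwrite('pics/f.png',im[:,:,::-1])
E
```

```text
11.3 [ 659.01899516 -201.85729203  226.7481748 ] [ 0.02255373 -0.19761661 -0.69969968]
```

View pics/f.png

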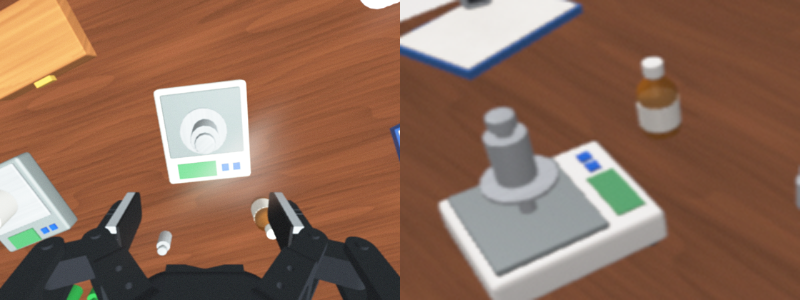

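The weight stands upright and centred on the raised pan (right panel, base at about (515,180), pan centre (519,179)). The bottle stands where it was, the small weight is upright on the bench, and the gripper is clear.

```bash
python3 -c "
from bench import job; print(job.job_done())"
```

```text
the job is handed in; nothing more can be done
None
```

The 500 g steel weight stands upright in the middle of the balance's raised pan (centred to within a few millimetres by camera), set down before release; I left the small weight and bottle alone and handed the job in at about 11 s.

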